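# Set the microscope lamp and hold the shutter key half down

### The arm

A 6-joint arm with a two-finger parallel gripper is mounted at the origin on the work surface. World frame = base frame: x ahead of the robot, y to its left, z up, the work surface at z = 0. Lengths are in m, angles in rad, forces in N, time in s.
With the tool pointing down it reaches from about 0.375 to 0.9 m from the base axis. Payload 3.1 kg.
Tool frame: the origin (TCP) lies at the centre of the arm's flange, where the gripper is bolted on; the fingertips stand 173 mm ahead of it and the grasp point (between the pads) lies 155 mm ahead of it (tip_extent is the distance from the TCP to the fingertips, in m); z points along the fingers, y is the direction in which the jaws open and shut (so a half turn about z gives the same grasp; the last joint's range is limited). The gripper opens to 85 mm and grips with 20 to 120 N. Pads are 22 mm wide; open, the fingers measure 114 mm over their backs; the gripper's body (76 mm by 85 mm) begins 54 mm behind the grasp point. The pads swing forward as they close: fully open they stand 13 mm farther back than shut.
Start: joints at [1.109, 0.527, 1.433, -0, 1.181, -0.178], TCP at [0.175, 0.6, 0.405] pointing down, gripper open.
Joint ranges: [-3.08, 3.08], [-0.75, 2.2], [0.22, 2.44], [-1.43, 4.57], [0, 2.65], [-2.85, 2.85]. Speed limits (rad/s): [2.79, 2.79, 3.14, 3.14, 3.14, 3.14].

### API

Orientations are given as a unit quaternion [x, y, z, w].
In Python, from station import sense, snapshot, sign_off, tip_extent gives the robot as it stands. The module is installed in compiled form; this text tells all that it offers.
- The arm moves only by the tool servo_tool, never from a script. Its argument "rows" is a list of rows, each a list of 3 entries, a list of its own where there are three numbers: the shift along the tool's x, y, z in mm, then the turn about the tool's z in degrees, then the opening, from -1 (shut) to 1 (fully open), so that 0 is half open. A call has 1 to 8 rows; each row is the pose to reach, as a shift and turn from the pose measured when the call began, along the tool's axes at that moment; what a row does not reach only later rows make up. A row lasts 1/10 s, in which the tool goes at most 50 mm and 8.59 degrees, less where a joint would pass 70% of its speed; a pose out of reach is approached as far as the arm can. A call with a gripper value outside its range is refused whole. The fingers move at their own pace and stop on an object; "force" is the grip in N (left out, the last holds). Time passes only in rows, so rows that repeat a pose let the fingers close. It gives the time, the measured TCP pose, the force and the opening at its end, in the units of the state.
- sense(): the state, without advancing time (a new reading comes with each control period).
- snapshot(name): name is "side" or "top" or "wrist"; returns a dict with "image" (384x512x3 uint8, blue, green, red), "z_map" (384x512 float32, m along the optical axis (not along the pixel's ray), 0 where there is no reading), "vertical_fov" (degrees; the focal length in pixels is half the picture's height over the tangent of half this angle, whatever the lens; pixels are square), "cx", "cy" (the principal point, pixels), "cam_to_world" (4x4, takes a point from camera to world coordinates). Camera axes: x right, y down, z forward; pixel columns grow to the right and rows downward; lengths in m; the calibration is good to about 2 mm. The wrist camera is an equidistant fisheye: a pixel r from the principal point sees the ray r / f radians off the axis. A picture is of the moment at which its call begins.
- sign_off(): hands the job in, once; it reports no verdict.
The state is a dict: "t": time; "q": joint angles; "qd": joint speeds; "tau": joint torques, N m; "tcp_pos": TCP position; "tool_rot": TCP orientation; "force": force on the tool from outside, world axes, zero at the start; "ft_torque": the same for the moment, N m; "finger_gap": opening from 0.0 (shut) to 1.0 (fully open).
Only numpy, scipy, OpenCV 4.12 (cv2) and the standard library are available. Lean on these libraries where they do the work, as an engineer would, in place of code of your own. Each camera call takes 0.05 s, during which the arm holds its last target. There are 200 camera calls.

### The job

Light the microscope for a look at a flask: slide the orange dimmer knob until its pointer stands against the green clip and let go of it, then press the blue shutter key halfway down, until the green band on its stem has just sunk into the box, and never to the bottom. Finish while your fingers are still holding the key at halfway; it springs back up if released. Leave everything else on the bench where it is.

Things in the scene. Friction and masses are not known exactly. Their poses are not given: they have to be found in the camera images.
- dimmer_grip (a point): Centre of the orange dimmer knob, a block 24 (x) by 22 (y) by 38 mm high with a white pointer at its foot on the +x side, at mid y. It slides along y on the black top of a fixed white console, 120 (x) by 200 (y) by 50 mm high. This point is 20 mm above the console's top, 20 mm below the knob's top. Axes are the console's: z up, y along the track. Grasp across x from above.
- dimmer (a joint): How far the dimmer knob has slid along its track in the console's +y, m, 0 to 0.120 (stops at both ends). About 1.5 N of friction holds it where it is left. It starts at a low value.
- green_clip (a point): Centre of the top of the green clip, 24 (x) by 10 (y) by 5 mm high, fixed on the console's top beside the track, on the +x side, 34 mm from the track's middle line. Axes as the console's. The knob is set when its pointer is against the clip: knob and clip level along y within 5 mm. At the start the clip is always further along +y than the knob.
- key_top (a point): Centre of the top face of the blue shutter key, a round cap 48 mm across, 10 mm thick, on a 26 mm stem in a fixed white box (110 by 90 mm, 40 mm high). Released, the top face is 74 mm above the bench and 24 mm of stem show under the cap: the lowest 10 mm are the green band, the rest white. z up; the key moves straight down.
- key (a joint): How far the key is pressed down, m: 0 released, 0.010 halfway (green band just gone into the box), 0.020 at the bottom. A spring pushes it back: 2.5 N at the start of travel, 4.2 N halfway, 6 N at the bottom.
- flask_mid (a point): Bystander: centre of a clear culture flask with white cap, lying on the bench, 156 by 85 mm, 36 mm high.
- dishes_mid (a point): Bystander: centre of a stack of three round dishes, 90 mm across, 43 mm high.
- spray_mid (a point): Bystander: centre of a white bottle with blue cap, 66 mm across, 170 mm high.
- tubes_mid (a point): Bystander: centre of an orange rack of capped tubes, 75 by 160 mm, 81 mm high.
- forceps_mid (a point): Bystander: centre of steel forceps lying flat between the two boxes, pointing roughly along world x, 123 mm long, 12 mm wide, 6 mm thick.
- tipbox_mid (a point): Bystander: centre of a blue box with clear lid, 82 by 122 mm, 65 mm high.

How it is judged:
By the outcome, as a careful person would: the job done as asked, in the order asked, and still so for the second after the job is handed in, while the arm keeps its last pose, push and grip.
It also fails if it takes over 51 s, if anything falls off the work surface, if the arm or the gripper's body presses on something with over 40 N, if the wrist force passes 120 N, or if a joint passes its speed limit or range.

## Working session

There is one attempt and no reset: what is moved stays moved. The work goes in short steps, Python scripts to look and compute and a tool call to move; the robot and the scene stay as the last step left them, time stands still between calls to the robot, and variables do not carry over. Pictures are saved under pics/ and viewed, about 8 in all and at most 12, crops included, and the job is handed in when it is done.

Besides the shell and the picture viewer there is one more tool, called after "Request:" by a JSON object that holds its "api" and its "payload". servo_tool: Moves the arm, as the interface text tells. Its arguments: {"type":"object","properties":{"rows":{"type":"array"},"force":{"type":"number"}},"required":["rows"]}

```bash
mkdir -p pics
cat > h.py <<'E'
import numpy as np, cv2, pickle
from station import sense, snapshot, tip_extent
def shot(name,fn):
    s=snapshot(name); pickle.dump(s,open(f'pics/{fn}.pkl','wb')); cv2.imwrite(f'pics/{fn}.png',s['image']); return s
def load(fn): return pickle.load(open(f'pics/{fn}.pkl','rb'))
def ray(s,u,v,fish=False):
    f=s['image'].shape[0]/2/np.tan(np.radians(s['vertical_fov'])/2)
    a,b=u-s['cx'],v-s['cy']
    if fish:
        r=np.hypot(a,b); t=r/f; d=np.array([a/r*np.sin(t),b/r*np.sin(t),np.cos(t)]) if r>0 else np.array([0,0,1.])
    else: d=np.array([a/f,b/f,1])
    T=s['cam_to_world']; return T[:3,3],T[:3,:3]@d
def onz(s,u,v,z,fish=False):
    o,d=ray(s,u,v,fish); return o+d*(z-o[2])/d[2]
def depth(s,u,v,fish=False):
    o,d=ray(s,u,v,fish); T=s['cam_to_world']; z=s['z_map'][int(round(v)),int(round(u))]
    return o+d*z/(d@T[:3,2])
def tri(*rs):
    A=0;b=0
    for o,d in rs:
        d=d/np.linalg.norm(d);P=np.eye(3)-np.outer(d,d);A=A+P;b=b+P@o
    return np.linalg.solve(A,b)
E
python3 - <<'E'
from h import *
for n in('top','side','wrist'):
    s=shot(n,n+'0'); print(n,s['vertical_fov'],s['cx'],s['cy'],s['cam_to_world'].round(3).tolist())
a=cv2.imread('pics/top0.png');b=cv2.imread('pics/side0.png')
cv2.imwrite('pics/top0b.png',cv2.resize(a,(800,600),interpolation=cv2.INTER_CUBIC))
cv2.imwrite('pics/side0b.png',cv2.resize(b,(800,600),interpolation=cv2.INTER_CUBIC))
print(sense(),tip_extent)
E
```

```text
top 57.79931226617688 258.73265072407924 192.15311426290083 [[0.011, -0.988, 0.154, 0.405], [-1.0, -0.008, 0.019, -0.022], [-0.017, -0.154, -0.988, 1.348], [0.0, 0.0, 0.0, 1.0]]
side 56.720129691191985 260.14310983208514 190.8808201514251 [[-0.986, -0.121, 0.111, 0.482], [-0.164, 0.781, -0.603, 0.713], [-0.014, -0.613, -0.79, 0.989], [0.0, 0.0, 0.0, 1.0]]
wrist 65.70646984690485 258.3734791766302 191.54422648516308 [[0.281, 0.924, 0.26, 0.108], [0.96, -0.27, -0.079, 0.618], [-0.003, 0.272, -0.962, 0.374], [0.0, 0.0, 0.0, 1.0]]
{'t': 0.15, 'q': array([ 1.10852356e+00,  5.28300150e-01,  1.43362074e+00,  2.31145058e-05,
        1.18143559e+00, -1.78502750e-01]), 'qd': array([-0.00032578, -0.00306124, -0.0022067 ,  0.00087092,  0.00072206,
        0.00023825]), 'tau': array([ 9.85771403e-04, -4.42743945e+01, -1.78275597e+01, -2.61590412e-04,
        5.56631538e-03,  1.53483182e-05]), 'tcp_pos': array([0.17483618, 0.5997716 , 0.40392491]), 'tool_rot': array([ 1.41413727e-01,  9.89950191e-01, -8.33666842e-04, -2.87888561e-04]), 'force': array([0.05000699, 0.12343832, 0.26677534]), 'ft_torque': array([ 0.00937945,  0.03495378, -0.00169174]), 'finger_gap': 0.9985680053801277} 0.1734
```

View pics/top0b.png

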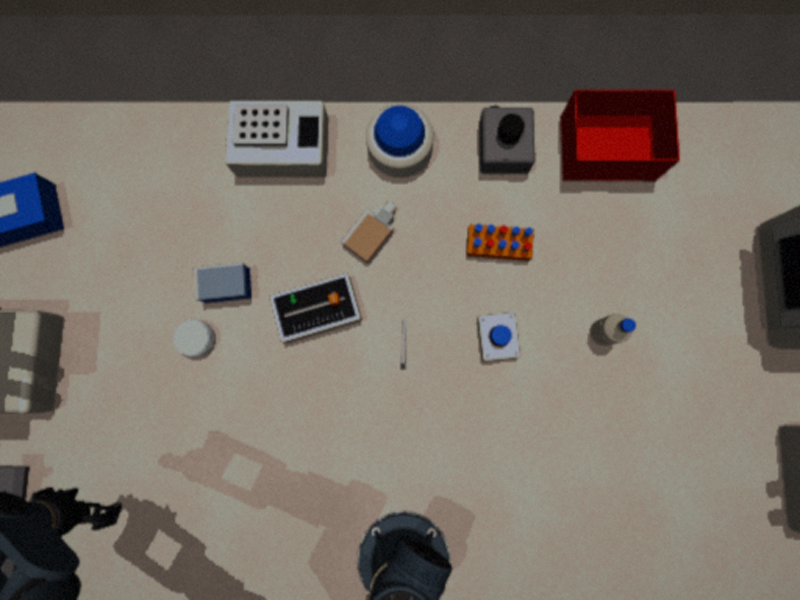

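View pics/side0b.png

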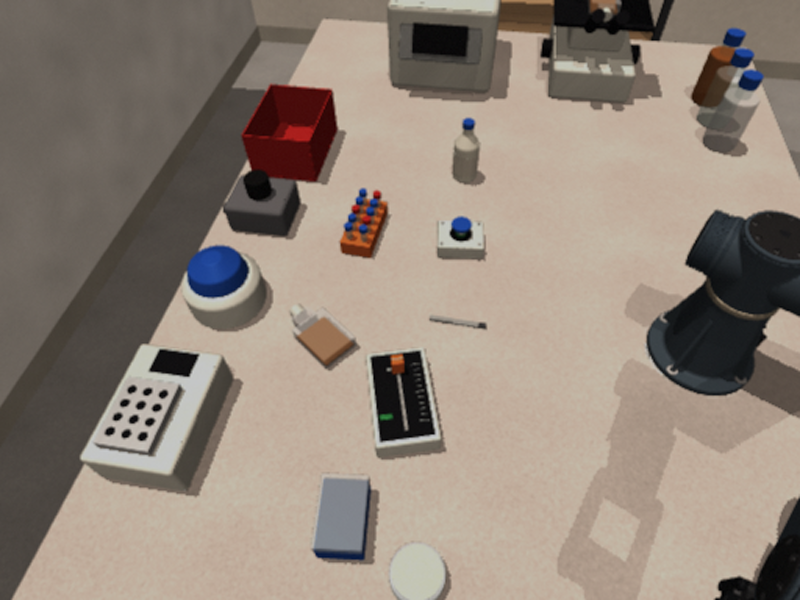

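Both views show the console (knob about (334,298) in the top view and (398,360) in the side view), the clip ((293,299), (386,417)) and the key ((501,335), (461,226)). I'll enlarge these to read them more closely.

Run:
```python
from h import *
a=cv2.imread('pics/top0.png');b=cv2.imread('pics/side0.png')
def c(im,x,y,w,h,k): return cv2.resize(im[y:y+h,x:x+w],None,fx=k,fy=k,interpolation=cv2.INTER_CUBIC)
# top console 170..234 x 172..222 ; side console 230..290 x 215..295
P=[c(a,170,172,66,50,6),c(b,226,218,66,50,6),c(a,300,195,40,40,6),c(b,270,130,50,40,6)]
W=np.zeros((600,800,3),np.uint8)
W[:300,:396]=P[0];W[:300,400:796]=P[1];W[310:550,:240]=P[2];W[310:550,400:700]=P[3]
cv2.imwrite('pics/crop0.png',W)
```

```text
(no output)
```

View pics/crop0.png

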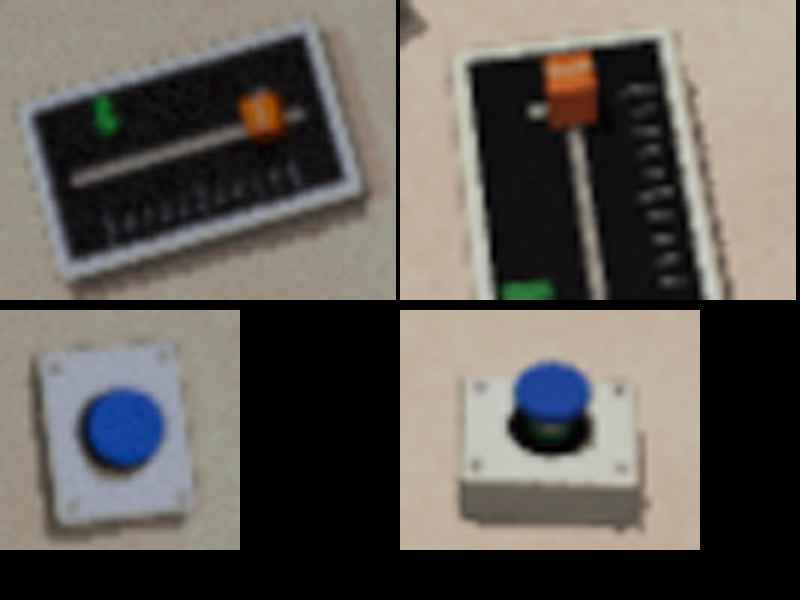

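```bash
cat > m.py <<'E'
from h import *
t=load('top0');s=load('side0')
T=lambda X,Y:(170+X/6-.5,172+Y/6-.5)
for n,a,b in(('knobtop',T(262,113),(253.8,228.8)),('clip',T(106,114),(247,266.7)),('key',(320.3,214.2),(294.8,143.2))):
    print(n,tri(ray(t,*a),ray(s,*b)).round(4),'depth',depth(t,*a).round(4),depth(s,*b).round(4))
C=[onz(t,*T(*p),.05) for p in((22,108),(316,25),(364,192),(70,278))]
for c in C:print(c.round(4))
d=(C[0]-C[1]+C[3]-C[2]);print('y axis deg',np.degrees(np.arctan2(d[1],d[0])),'ctr',np.mean(C,0))
ks=[(170+300/1-300+0,0)]
E
python3 m.py
```

```text
knobtop [0.6053 0.1698 0.0888] depth [0.6059 0.1693 0.0922] [0.6039 0.1709 0.0905]
clip [0.6088 0.2745 0.0503] depth [0.6112 0.2745 0.0502] [0.6057 0.2776 0.0563]
key [ 0.5234 -0.2244  0.069 ] depth [ 0.5235 -0.2235  0.0754] [ 0.5225 -0.2187  0.0745]
[0.6146 0.3281 0.05  ]
[0.6696 0.1431 0.05  ]
[0.563 0.11  0.05 ]
[0.5073 0.2927 0.05  ]
y axis deg 106.75596102598203 ctr [0.58860851 0.21848825 0.05      ]
```

```bash
cat >> h.py <<'E'
from scipy.spatial.transform import Rotation as R
def plan(goal,yaw=None):
    st=sense();r=R.from_quat(st['tool_rot']).as_matrix()
    print('t',st['t'],'tcp',st['tcp_pos'].round(4),'F',st['force'].round(2),'gap',round(st['finger_gap'],3))
    print('shift mm',(r.T@(np.array(goal)-st['tcp_pos'])*1000).round(1))
    if yaw is not None:
        c=np.degrees(np.arctan2(r[1,1],r[0,1]));print('turn',((c-yaw+90)%180-90).round(2),'tilt z',r[:,2].round(4))
E
python3 -c "
from h import *
plan([.597,.195,.36],16.76)"
```

```text
t 0.15 tcp [0.1748 0.5998 0.4039] F [0.05 0.12 0.27] gap 0.999
shift mm [-518.6 -270.3   44.2]
turn 56.98 tilt z [-8.0e-04 -1.6e-03 -1.0e+00]
```

Request:
{"api": "servo_tool", "payload": {"rows": [[[-519, -270, 44], 57, 1], [[-519, -270, 44], 57, 1], [[-519, -270, 44], 57, 1], [[-519, -270, 44], 57, 1], [[-519, -270, 44], 57, 1], [[-519, -270, 44], 57, 1], [[-519, -270, 44], 57, 1], [[-519, -270, 44], 57, 1]]}}

```text
t: 0.95
tcp_pos: [0.4641, 0.3224, 0.3741]
tool_rot: [0.597, 0.802, -0.001, 0.0]
force: [-0.1, 0.4, 0.2]
finger_gap: 1.0
```

```bash
python3 -c "
from h import *
plan([.597,.195,.36],16.76)"
```

```text
t 0.95 tcp [0.4641 0.3224 0.3741] F [-0.12  0.44  0.15] gap 1.0
shift mm [-160.1   90.9   14.2]
turn -0.12 tilt z [-0.001  -0.0015 -1.    ]
```

Request:
{"api": "servo_tool", "payload": {"rows": [[[-160, 91, 14], 0, 1], [[-160, 91, 14], 0, 1], [[-160, 91, 14], 0, 1], [[-160, 91, 14], 0, 1], [[-160, 91, 14], 0, 1], [[-160, 91, 14], 0, 1]]}}

```text
t: 1.55
tcp_pos: [0.5973, 0.1943, 0.3594]
tool_rot: [0.598, 0.801, -0.001, -0.001]
force: [-0.0, -0.5, 1.0]
finger_gap: 0.998
```

```bash
python3 -c "
from h import *
s=shot('wrist','w1');cv2.imwrite('pics/w1b.png',cv2.resize(s['image'],(800,600),interpolation=cv2.INTER_CUBIC))
plan([.597,.195,.36],16.76);print(s['cam_to_world'].round(3).tolist())"
```

```text
t 1.6 tcp [0.5965 0.1952 0.3596] F [-0.42  0.58  0.45] gap 1.003
shift mm [-0.4  0.4 -0.4]
turn -0.14 tilt z [-0.0032 -0.0012 -1.    ]
[[0.959, 0.274, 0.074, 0.578], [0.283, -0.922, -0.264, 0.259], [-0.004, 0.274, -0.962, 0.329], [0.0, 0.0, 0.0, 1.0]]
```

View pics/w1b.png

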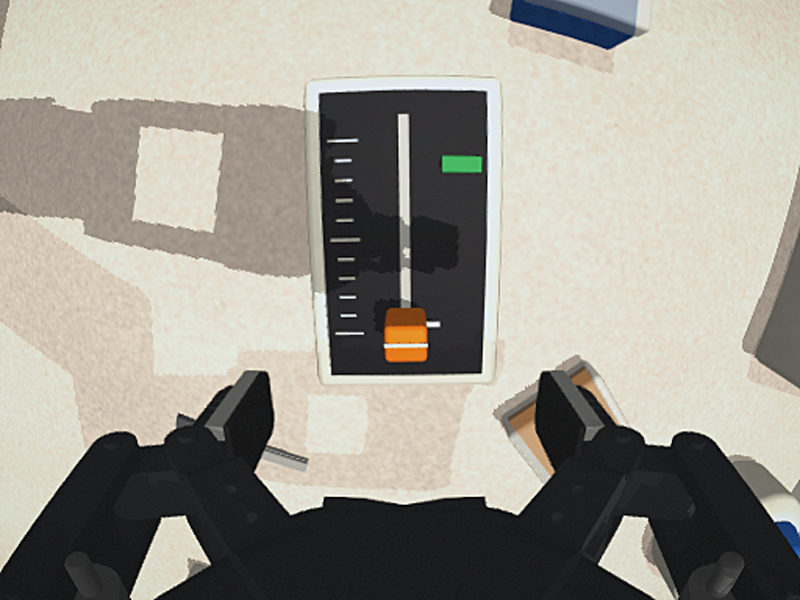

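The wrist view is clear: clip top at (462,163.5), pointer at (433,324), and the white mid-line on the knob's top at (406,346).

Run:
```python
from h import *
s=load('w1')
P=lambda x,y,z:onz(s,x*.64-.18,y*.64-.18,z,True)
C=[P(*p,.05) for p in((308,79),(500,79),(495,383),(321,383))]
d=C[0]-C[3]+C[1]-C[2];yaw=np.degrees(np.arctan2(d[1],d[0]))-90
a=np.radians(yaw);ex=np.array([np.cos(a),np.sin(a),0]);ey=np.array([-np.sin(a),np.cos(a),0])
c=np.mean(C,0);print('yaw',yaw,'ctr',c.round(4))
t1,t2=P(404,115,.05),P(406,308,.05);e=t1-t2;print('track yaw',np.degrees(np.arctan2(e[1],e[0]))-90)
for n,p in dict(clip=P(462,163.5,.055),pointer=P(434,324,.053),knobtop=P(406,346,.088),knob90=P(406,346,.09),t1=t1,t2=t2).items():
    print(n,p.round(4),'local',((p-c)@ex).round(4),((p-c)@ey).round(4))
print('depth clip',depth(s,295.5,104.5,True).round(4),'knob',depth(s,259.7,217,True).round(4))
# two-view height of the knob top
t=load('top0');sd=load('side0')
print('tri knob',tri(ray(s,406*.64-.18,346*.64-.18,True),ray(sd,253.8,228.8)).round(4))
print('tri clip',tri(ray(s,462*.64-.18,163.5*.64-.18,True),ray(sd,247,266.7)).round(4))
```

```text
yaw 17.275213149313203 ctr [0.5892 0.221  0.05  ]
track yaw 17.072733724365065
clip [0.6077 0.2732 0.055 ] local 0.0332 0.0443
pointer [0.6214 0.1738 0.053 ] local 0.0168 -0.0547
knobtop [0.6048 0.1678 0.088 ] local -0.0008 -0.0555
knob90 [0.6046 0.1686 0.09  ] local -0.0008 -0.0547
t1 [0.567  0.2914 0.05  ] local -0.0003 0.0738
t2 [0.6018 0.178  0.05  ] local -0.0007 -0.0449
depth clip [0.6076 0.2731 0.0558] knob [0.6034 0.1726 0.0906]
tri knob [0.6055 0.165  0.0806]
tri clip [0.6077 0.2735 0.0477]
```

```bash
python3 -c "
from h import *
plan([.605,.1685,.236],17.1)"
```

```text
t 1.6 tcp [0.5965 0.1952 0.3596] F [-0.42  0.58  0.45] gap 1.003
shift mm [-28.    1.  123.6]
turn -0.48 tilt z [-0.0032 -0.0012 -1.    ]
```

Request:
{"api": "servo_tool", "payload": {"rows": [[[-28, 1, 10], -0.4, 0.4], [[-28, 1, 40], -0.4, 0.4], [[-28, 1, 70], -0.4, 0.4], [[-28, 1, 95], -0.4, 0.4], [[-28, 1, 115], -0.4, 0.4], [[-28, 1, 123], -0.4, 0.4], [[-28, 1, 123], -0.4, 0.4]], "force": 20}}

```text
t: 2.3
tcp_pos: [0.6038, 0.1698, 0.2357]
tool_rot: [0.594, 0.805, -0.002, -0.002]
force: [-0.3, 0.7, 0.2]
finger_gap: 0.699
```

```bash
python3 -c "
from h import *
plan([.605,.1685,.236],17.1)"
```

```text
t 2.3 tcp [0.6038 0.1698 0.2357] F [-0.27  0.69  0.19] gap 0.699
shift mm [-1.6  0.8 -0.3]
turn 0.03 tilt z [-0.0063 -0.0014 -1.    ]
```

Request:
{"api": "servo_tool", "payload": {"rows": [[[-1.5, 1.5, 0], 0, 0.4], [[-1.5, 1.5, 0], 0, -0.6], [[-1.5, 1.5, 0], 0, -0.6], [[-1.5, 1.5, 0], 0, -0.6], [[-1.5, 1.5, 0], 0, -0.6], [[-1.5, 1.5, 0], 0, -0.6]]}}

```text
t: 2.9
tcp_pos: [0.6059, 0.1688, 0.2368]
tool_rot: [0.594, 0.804, -0.002, -0.002]
force: [-2.0, -0.1, 5.7]
finger_gap: 0.277
```

```bash
python3 -c "
from h import *
plan([.605,.1685,.236],17.1)
s=sense()['tcp_pos']; a=np.radians(17.1); plan(s+.099*np.array([-np.sin(a),np.cos(a),0]))"
```

```text
t 2.9 tcp [0.6059 0.1688 0.2368] F [-2.   -0.06  5.66] gap 0.277
shift mm [-0.  -0.9  0.8]
turn 0.02 tilt z [-0.0048 -0.0012 -1.    ]
t 2.9 tcp [0.6059 0.1688 0.2368] F [-2.   -0.06  5.66] gap 0.277
shift mm [99.  0.  0.]
```

Request:
{"api": "servo_tool", "payload": {"rows": [[[10, 0, 0], 0, -0.6], [[25, 0, 0], 0, -0.6], [[40, 0, 0], 0, -0.6], [[55, 0, 0], 0, -0.6], [[70, 0, 0], 0, -0.6], [[85, 0, 0], 0, -0.6], [[95, 0, 0], 0, -0.6], [[98, 0, 0], 0, -0.6]]}}

```text
t: 3.7
tcp_pos: [0.5764, 0.2641, 0.2369]
tool_rot: [0.593, 0.805, -0.002, -0.002]
force: [-0.9, -2.5, 1.7]
finger_gap: 0.278
```

Request:
{"api": "servo_tool", "payload": {"rows": [[[0, 0, 0], 0, -0.6], [[0, 0, 0], 0, -0.6]]}}

```text
t: 3.9
tcp_pos: [0.5763, 0.2644, 0.2369]
tool_rot: [0.594, 0.805, -0.002, -0.002]
force: [-1.4, 0.6, 1.8]
finger_gap: 0.274
```

```bash
python3 -c "
from h import *
plan([.605,.1685,.236],17.1)
s=shot('wrist','w2');cv2.imwrite('pics/w2b.png',cv2.resize(s['image'][150:350,150:400],(750,600),interpolation=cv2.INTER_CUBIC))"
```

```text
t 3.9 tcp [0.5763 0.2644 0.2369] F [-1.37  0.6   1.77] gap 0.274
shift mm [-100.1   -0.9    0.7]
turn 0.08 tilt z [-5.3e-03  1.0e-04 -1.0e+00]
```

View pics/w2b.png

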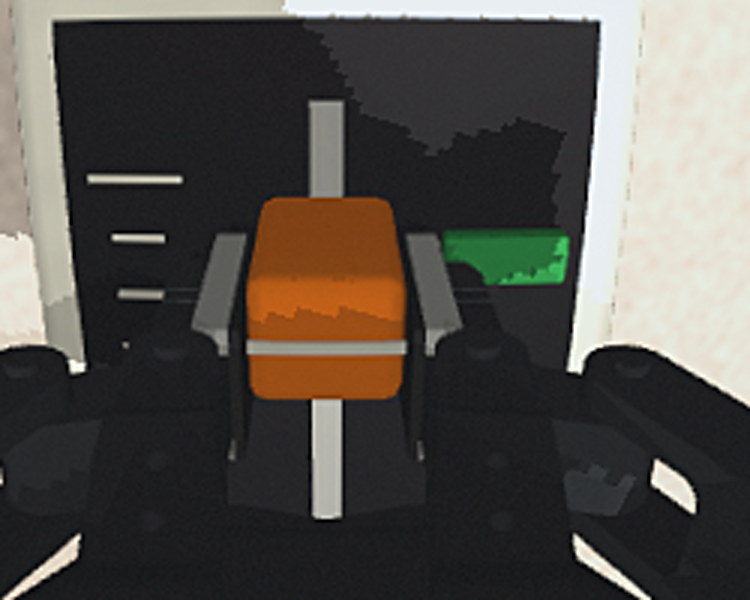

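The knob is now almost level with the clip (clip (507,257), white line (327,347)), but the finger hides the pointer. I'll release, lift and check from above.

Request:
{"api": "servo_tool", "payload": {"rows": [[[0, 0, 0], 0, 0.3], [[0, 0, 0], 0, 0.3], [[0, 0, 0], 0, 0.3], [[0, 0, -20], 0, 0.3], [[0, 0, -50], 0, 0.3], [[-25, 0, -85], 0, 0.3], [[-50, 0, -110], 0, 0.3], [[-50, 0, -110], 0, 0.3]]}}

```text
t: 4.75
tcp_pos: [0.5941, 0.2142, 0.3511]
tool_rot: [0.595, 0.804, 0.002, 0.002]
force: [-0.0, 0.3, -0.4]
finger_gap: 0.649
```

```bash
python3 -c "
from h import *
s=load('w2');Q=lambda x,y,z:onz(s,150+x/3-.3,150+y/3-.3,z,True)
a=np.radians(17.1);ey=np.array([-np.sin(a),np.cos(a),0])
print('clip-knob y mm (w2)',1000*(Q(507,257,.055)-Q(327,347,.09))@ey)
s=shot('wrist','w3');plan([.5235,-.2235,.3]);cv2.imwrite('pics/w3b.png',cv2.resize(s['image'][50:250,180:400],(660,600),interpolation=cv2.INTER_CUBIC))"
```

```text
clip-knob y mm (w2) -1.11837594908611
t 4.8 tcp [0.5928 0.2152 0.3489] F [-0.73  0.3  -0.47] gap 0.65
shift mm [-399.3 -194.6   48.4]
```

View pics/w3b.png

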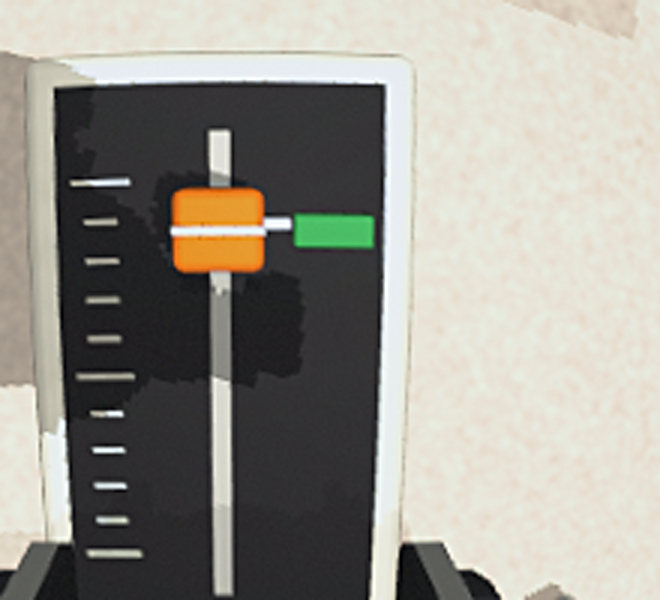

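The pointer (278,223) stands against the clip (334,231), about 2 mm apart along y, so the knob is set and released. Next is the key.

Request:
{"api": "servo_tool", "payload": {"rows": [[[-370, -190, 25], 0, -1], [[-370, -190, 25], 0, -1], [[-370, -190, 25], 0, -1], [[-370, -190, 25], 0, -1], [[-370, -190, 25], 0, -1], [[-370, -190, 25], 0, -1], [[-370, -190, 25], 0, -1], [[-370, -190, 25], 0, -1]]}}

```text
t: 5.6
tcp_pos: [0.5214, -0.1777, 0.3227]
tool_rot: [0.595, 0.804, 0.0, -0.002]
force: [1.2, 0.1, 0.2]
finger_gap: -0.004
```

```bash
python3 -c "
from h import *
s=load('w3');Q=lambda x,y,z:onz(s,180+x/3-.3,50+y/3-.3,z,True)
a=np.radians(17.1);ey=np.array([-np.sin(a),np.cos(a),0])
print('clip-pointer, clip-knob y mm',1000*(Q(334,231,.055)-Q(280,223.5,.053))@ey,1000*(Q(334,231,.055)-Q(218,231,.09))@ey)
plan([.53,-.19,.33])"
```

```text
clip-pointer, clip-knob y mm -2.005651578176048 -1.9606289953162646
t 5.6 tcp [ 0.5214 -0.1777  0.3227] F [1.22 0.11 0.19] gap -0.004
shift mm [-14.3   4.6  -7.4]
```

```bash
python3 -c "
from h import *
s=shot('wrist','w4');plan([.53,-.19,.33]);cv2.imwrite('pics/w4b.png',cv2.resize(s['image'][100:384,100:450],(700,568),interpolation=cv2.INTER_CUBIC))"
```

```text
t 5.65 tcp [ 0.5211 -0.1849  0.3226] F [-0.25 -3.67 -0.42] gap 0.0
shift mm [-7.4  7.  -7.4]
```

View pics/w4b.png

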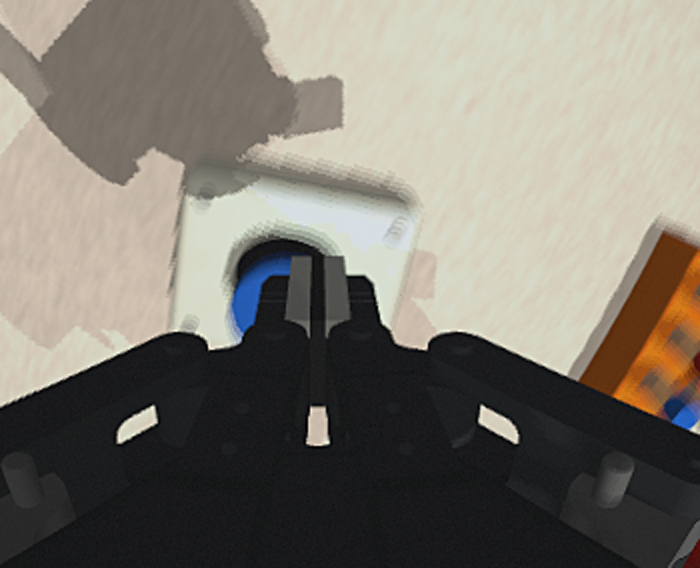

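The closed fingers hide the key here, at about (280,290). The two-view fix (0.523, -0.223) is good enough for a 48 mm cap.

Request:
{"api": "servo_tool", "payload": {"rows": [[[-36, -9, 0], 0, -1], [[-36, -9, 25], 0, -1], [[-36, -9, 50], 0, -1], [[-36, -9, 65], 0, -1], [[-36, -9, 65], 0, -1], [[-36, -9, 65], 0, -1]]}}

```text
t: 6.25
tcp_pos: [0.5227, -0.2213, 0.2567]
tool_rot: [0.596, 0.803, -0.002, -0.001]
force: [0.2, -0.9, 0.2]
finger_gap: -0.004
```

```bash
python3 -c "
from h import *
plan([.523,-.223,.2374])
s=shot('side','s5');t=shot('top','t5');
W=np.zeros((480,800,3),np.uint8)
W[:,:400]=cv2.resize(s['image'][100:172,265:325],(400,480),interpolation=cv2.INTER_CUBIC)
W[:,400:]=cv2.resize(t['image'][185:257,290:350],(400,480),interpolation=cv2.INTER_CUBIC)
cv2.imwrite('pics/c5.png',W)"
```

```text
t 6.25 tcp [ 0.5227 -0.2213  0.2567] F [ 0.21 -0.85  0.16] gap -0.004
shift mm [-1.7 -0.1 19.3]
```

View pics/c5.png

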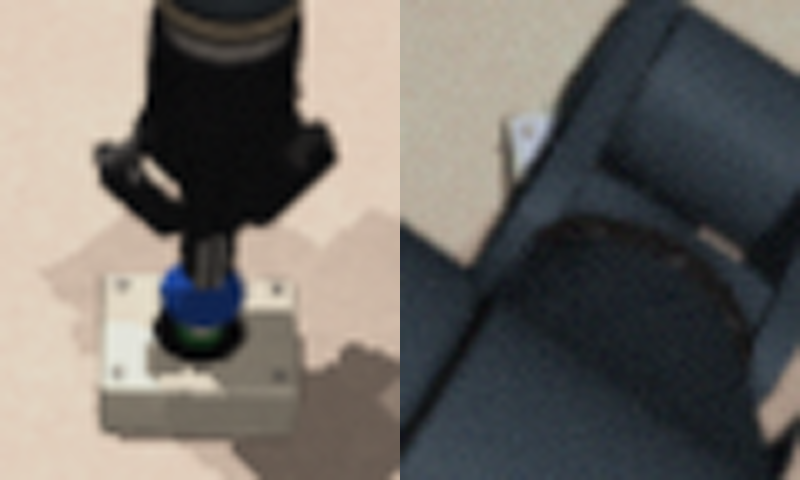

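Fingertips sit over the cap (tip at (208,285), cap at (201,297) in the side crop). Next I'll ease down to find contact.

Request:
{"api": "servo_tool", "payload": {"rows": [[[-1, 0, 4], 0, -1], [[-1, 0, 7], 0, -1], [[-1, 0, 8], 0, -1], [[-1, 0, 8], 0, -1], [[-1, 0, 8], 0, -1]]}}

```text
t: 6.85
tcp_pos: [0.5235, -0.2228, 0.2502]
tool_rot: [0.596, 0.803, -0.002, 0.001]
force: [0.1, -0.5, -0.6]
finger_gap: 0.003
```

Request:
{"api": "servo_tool", "payload": {"rows": [[[0, 0, 1], 0, -1], [[0, 0, 2], 0, -1], [[0, 0, 2], 0, -1], [[0, 0, 2], 0, -1]]}}

```text
t: 7.25
tcp_pos: [0.5234, -0.2228, 0.2481]
tool_rot: [0.596, 0.803, -0.002, 0.0]
force: [0.1, 0.4, 0.0]
finger_gap: -0.001
```

Request:
{"api": "servo_tool", "payload": {"rows": [[[0, 0, 1], 0, -1], [[0, 0, 2], 0, -1], [[0, 0, 2], 0, -1], [[0, 0, 2], 0, -1]]}}

```text
t: 7.65
tcp_pos: [0.5235, -0.2228, 0.2463]
tool_rot: [0.596, 0.803, -0.002, 0.001]
force: [0.2, 0.4, 2.7]
finger_gap: 0.005
```

Request:
{"api": "servo_tool", "payload": {"rows": [[[0, 0, 1.5], 0, -1], [[0, 0, 3], 0, -1], [[0, 0, 4.5], 0, -1], [[0, 0, 6], 0, -1], [[0, 0, 6], 0, -1], [[0, 0, 6], 0, -1]]}}

```text
t: 8.25
tcp_pos: [0.5235, -0.2229, 0.2403]
tool_rot: [0.596, 0.803, -0.002, 0.001]
force: [-0.1, 0.2, 3.9]
finger_gap: 0.001
```

Request:
{"api": "servo_tool", "payload": {"rows": [[[0, 0, 1], 0, -1], [[0, 0, 2], 0, -1], [[0, 0, 2.5], 0, -1], [[0, 0, 2.5], 0, -1], [[0, 0, 2.5], 0, -1]]}}

```text
t: 8.75
tcp_pos: [0.5235, -0.2229, 0.2378]
tool_rot: [0.596, 0.803, -0.002, 0.001]
force: [-0.5, 1.6, 3.6]
finger_gap: 0.001
```

```bash
python3 -c "
from h import *
plan([.523,-.223,.2374])
s=shot('side','s6');o=load('s5')
W=np.zeros((480,800,3),np.uint8)
for i,k in enumerate((o,s)): W[:,400*i:400*i+400]=cv2.convertScaleAbs(cv2.resize(k['image'][133:169,275:305],(400,480),interpolation=cv2.INTER_CUBIC),alpha=2)
cv2.imwrite('pics/c6.png',W)
for i in range(5): f=sense();print(f['force'].round(2))
"
```

```text
t 8.75 tcp [ 0.5235 -0.2229  0.2378] F [-0.5   1.61  3.64] gap 0.001
shift mm [ 0.  -0.5  0.4]
[-0.22 -0.48  4.6 ]
[-0.22 -0.48  4.6 ]
[-0.22 -0.48  4.6 ]
[-0.22 -0.48  4.6 ]
[-0.22 -0.48  4.6 ]
```

View pics/c6.png

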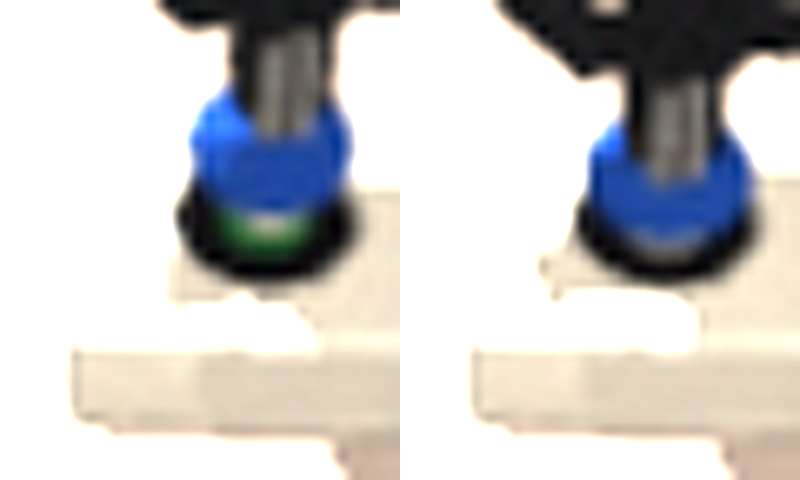

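Before the press (left crop) the green band shows at (268,232). Now (right crop) only a sliver of white stem shows at (668,240), so the band has just sunk in. I'll nudge down 0.4 mm to centre it, hold, then check.

Request:
{"api": "servo_tool", "payload": {"rows": [[[0, 0, 0.4], 0, -1], [[0, 0, 0.4], 0, -1], [[0, 0, 0.4], 0, -1], [[0, 0, 0.4], 0, -1], [[0, 0, 0.4], 0, -1]]}}

```text
t: 9.3
tcp_pos: [0.5235, -0.2229, 0.2374]
tool_rot: [0.596, 0.803, -0.002, 0.001]
force: [0.3, 0.5, 4.0]
finger_gap: -0.001
```

Request:
{"api": "servo_tool", "payload": {"rows": [[[0, 0, 0], 0, -1], [[0, 0, 0], 0, -1], [[0, 0, 0], 0, -1]]}}

```text
t: 9.6
tcp_pos: [0.5235, -0.2228, 0.2374]
tool_rot: [0.596, 0.803, -0.002, 0.001]
force: [-0.5, 0.2, 4.0]
finger_gap: 0.003
```

```bash
python3 -c "
from h import *
plan([.523,-.223,.2374])
F=[]
for i in range(6):
    s=shot('side','s7');F.append(sense()['force'][2])
print('mean Fz',np.mean(F),'z',sense()['tcp_pos'][2])
# green pixels near the stem, before / now
for n in('s5','s6','s7'):
    c=load(n)['image'][140:160,283:305].astype(int);print(n,((c[...,1]>c[...,0]+12)&(c[...,1]>c[...,2]+12)).sum())
from station import sign_off
print(sign_off())"
```

```text
t 9.6 tcp [ 0.5235 -0.2228  0.2374] F [-0.54  0.25  4.01] gap 0.003
shift mm [-0.  -0.5  0. ]
mean Fz 3.875832307001619 z 0.23744673286695894
s5 9
s6 0
s7 0
the job is handed in; nothing more can be done
None
```

The dimmer is set against the green clip and released. The closed fingertips are holding the shutter key at about halfway, and I handed the job in at about 9.9 s.

- **Dimmer:** I slid the knob about 99 mm along its track and let go. In the wrist picture taken after release, it stands about 2 mm past the clip's centre. The earlier view, while I still gripped it, gave about 1 mm. Both are within the 5 mm tolerance.
- **Key:** I pressed it to about 10 mm of travel, judged from the fingertip height. No green pixels remain at the stem in the side view, and white stem was still showing just before the last 0.4 mm nudge, so it is well short of the bottom.
- **Small disagreement:** the mean force on the fingers is 3.9 N, where 4.2 N was expected at halfway. Readings varied by about 0.5 N. Taken literally that would mean about 8 mm of travel, but the fingertip height and the missing green band both point to about 10 mm.
- **Bystanders:** I didn't touch any of them on purpose. I took no final picture of the whole bench to check them.

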